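# Clamp a specimen in the screw press

### The arm

A 6-joint arm with a two-finger parallel gripper is mounted at the origin on the work surface. World frame = base frame: x ahead of the robot, y to its left, z up, the work surface at z = 0. Lengths are in mm, angles in degrees, forces in N, time in s.
With the tool pointing down it reaches from about 275 to 825 mm from the base axis. Payload 5.2 kg.
Tool frame: the origin (TCP) lies at the very end of the fingers, on their centre line; the grasp point (between the pads) lies 19 mm behind it (grip_point_offset is the distance from the TCP to the grasp point, in mm); z points along the fingers, y is the line along which they close (so a half turn about z gives the same grasp; the last joint's range is limited). The gripper opens to 93 mm and grips with 3 to 60 N. Pads are 15 mm wide; open, the fingers measure 128 mm over their backs; the gripper's body (75 mm by 188 mm) begins 65 mm behind the grasp point.
Start: joints at [58.682, 14.817, 87.949, -0, 77.235, -11.62], TCP at [185.365, 517.827, 218.653] pointing down, gripper open.
Joint ranges: [-179.93, 179.93], [-52.35, 119.4], [10.71, 147.94], [-69.91, 249.91], [12.55, 155.21], [-178.61, 178.61]. Speed limits (degrees/s): [147.25, 147.25, 180, 180, 180, 180].

### API

Orientations are given as a 3x3 rotation matrix whose columns are the frame's x, y, z axes.
In Python, from cell import * gives the robot as it stands.
- The arm moves only by the tool send_rows, never from a script. Its argument "motion" is a list of rows, each a list of 5 numbers: the opening in per cent of the stroke, from 0 (shut) to 100 (fully open), then the shift along the tool's x, y, z in units of 30 mm (1.0 is 30 mm), then the turn about the tool's z in units of 6 degrees (1.0 is 6 degrees). A call has 1 to 10 rows; each row shifts and turns the commanded pose from where the row before left it, along the tool's axes as they then stand; what a row does not reach is not made up. A row lasts 1/10 s, in which the tool goes at most 50 mm and 8.59 degrees, less where a joint would pass 70% of its speed; a pose out of reach is approached as far as the arm can. A call is refused whole if a number of a shift passes 1 or a number of a turn 1, either way. A call with a gripper value outside its range is refused whole. The fingers move at their own pace and stop on an object; "newtons" is the grip in N (left out, the last holds). Time passes only in rows, so rows that do not move let the fingers close. It gives the time, the measured TCP pose, the force, the opening and the grip force at its end, in the units of the state.
- state(): the state, without advancing time (a new reading comes with each control period).
- grab_frame(name): name is "scene" or "top" or "wrist"; returns the picture (400x640x3 uint8, red, green, blue); there is no depth.
- calibration(name): a dict with "vertical_fov" (degrees; the focal length in pixels is half the picture's height over the tangent of half this angle, whatever the lens; pixels are square), "cx", "cy" (the principal point, pixels), "distortion" ([k1, k2, p1, p2, k3] as OpenCV has them; the pictures are not rectified), "rvec" (rotation vector, rad) and "tvec" (3), from world to camera coordinates, as OpenCV has them. Camera axes: x right, y down, z forward; pixel columns grow to the right and rows downward; lengths in mm; the calibration is good to about 2 mm. A picture is of the moment at which its call begins: read the wrist's pose just before it. calibration takes no time and is no camera call; for the wrist camera it gives the pose at the moment of the call.
- close_job(): hands the job in; it is judged then, once.
The state is a dict: "time": time; "joint_pos": joint angles; "qvel": joint speeds; "effort": joint torques, N m; "tcp_pos": TCP position; "ee_rot": TCP orientation; "force": force on the tool from outside, world axes, zero at the start; "torque": the same for the moment, N m; "width": finger opening in mm; "grip_force": force on a finger pad.
Only numpy, scipy, OpenCV 4.12 (cv2) and the standard library are available. Lean on these libraries where they do the work, as an engineer would, in place of code of your own. Each camera call takes 0.05 s, during which the arm holds its last target. There are 200 camera calls.

### The job

Push the specimen carrier along its channel until it is fully home against the stop, so that the stone chip lies under the foot of the press. Then screw the foot down with the T-handle, clockwise seen from above, half turn by half turn on alternate ends, until it holds the chip snugly: stop when the handle turns about half as heavily again as it did when running free, because turning much harder would crack the specimen. Let go of everything and leave the other things on the bench alone.

Things in the scene. Friction and masses are not known exactly. Their poses are not given: they have to be found in the camera images.
- tbar (a point): Middle of the T-handle on the vertical screw axis, 195 mm above the bench: a level steel bar, 12 mm in diameter, 148 mm long, black 18 mm balls on both ends. x axis along the bar, z up. It stays at this height. Clockwise from above lowers the foot 36 mm a turn. Running free it takes about 0.4 N m (7 N at 60 mm from the axis) and it stays where it is left.
- handle: The T-handle as a body, same origin and axes as its middle point. The effort rises only once the foot bears on the chip: snug is about 0.6 N m; above about 0.75 N m the specimen cracks. From free contact to cracking is about 0.6 rad of turn.
- bridge (a point): Middle of the top face of the fixed bridge over the bar's middle, 231 mm above the bench, on the screw axis. The bridge is 28 mm wide and 14 mm thick, leaves 16 mm above the bar, and runs to the post on the press's +x side: the bar passes below it, but fingers holding a bar end from above cannot pass that side. The other sides are open.
- press: The fixed white press; origin on the bench straight below the screw axis. Its +x axis points away from the robot to its round post (24 mm diameter, 238 mm tall, 106 mm from the axis); the channel runs along its y axis. A nut arm, 32 mm wide, lies between the post and the axis below the bar, its top 160 mm above the bench (a 40 mm wide boss on the axis: 166 mm).
- foot: The round steel foot of the press, 28 mm in diameter; origin at the middle of its underside, on the screw axis. It starts about 25 to 40 mm above the chip and has a stiff spring that gives 1 to 4 mm when it bears on the chip.
- seat (a point): Point on the channel floor below the screw axis, where the carrier's origin must come to lie. The aluminium bed with the channel has the press's axes; its height is set by hand, 19 to 25 mm above the bench. The channel is 53 mm wide, side rails 7 mm high, open at its -y end; a stop block (14 mm high) at its +y end, its face 26 mm from this point.
- carrier: Loose flat steel specimen carrier, 50 mm wide (x), 180 mm long (y), 12 mm thick, 0.3 to 0.6 kg, in the channel, pulled out 40 to 70 mm towards -y; it slides along +y to go home. Origin on its underside below the middle of the stone chip (30 x 34 mm, top 20 mm above the underside), 26 mm from its +y end.
- tab (a point): Centre (half-way up) of the carrier's upright push tab at its -y end: 34 mm wide along the carrier's x, 10 mm thick along y, standing from 12 to 40 mm above the carrier's underside; 147 mm from the carrier's origin.
- flask: Amber bottle, 52 mm across, 110 mm tall, origin under its centre. To be left alone.
- beaker: Glass beaker, 68 mm across, 85 mm tall, origin under its centre. To be left alone.
- slidebox: Flat blue slide box, 85 x 100 x 34 mm, origin under its centre. To be left alone.
Not all that is in view belongs to the job. What is meant by the carrier is not red, and is the smaller of those in its own colour. Of the things that look like the part that bears seat, the largest one is meant.

How it is judged (in metres and radians):
On the way, in this order (a step that is already met when the one before it is completed fails the run):
1. the carrier is home against the stop (origin within 3 mm of the seat) while the foot is still clear of it (horizontal distance between carrier and seat below 0.003 m and contact force between foot and carrier below 1 N), for 0.2 s.
2. the foot bears on the chip with more than 18 N (contact force between foot and carrier above 18 N and horizontal distance between carrier and seat below 0.004 m), for 0.2 s.
At the end, for the whole second after the job is handed in: The carrier lies home, flat and at rest, its origin within 4 mm of the seat, and the foot clamps the chip with 18 to 65 N by itself (0.4 N m free-running effort risen to between 0.5 and 0.77 N m) (all of step 2 and contact force between foot and carrier below 65 N and angle between carrier's own z axis and vertical below 0.05 rad and linear speed of carrier below 0.02 m/s); the robot touches nothing.
It fails at once if the specimen is cracked: the foot presses with more than 65 N (contact force between foot and carrier above 65 N).
It fails at once if a bystander is moved by more than 20 mm (distance of any of flask, beaker, slidebox from where it was at the start of the episode above 0.02 m).
It also fails if it takes over 72 s, if anything falls off the work surface, if the arm or the gripper's body presses on something with over 40 N, if the wrist force passes 120 N, or if a joint passes its speed limit or range.

## Working session

There is one attempt and no reset: what is moved stays moved. The work goes in short steps, Python scripts to look and compute and a tool call to move; the robot and the scene stay as the last step left them, time stands still between calls to the robot, and variables do not carry over. Pictures are saved under pics/ and viewed, at most 10 in all, crops included, and the job is handed in when it is done.

Besides the shell and the picture viewer there is one more tool, called after ">>>" by a JSON object that holds its "method" and its "body". send_rows: Moves the arm, as the interface text tells. Its arguments: {"type":"object","properties":{"motion":{"type":"array"},"newtons":{"type":"number"}},"required":["motion"]}

```bash
ls; mkdir -p pics
python3 - <<'E'
from cell import *
import cv2
s=state(); print(s['tcp_pos'],s['ee_rot'],s['width'],s['force'],s['time'])
for n in ('scene','top'):
    im=grab_frame(n); cv2.imwrite(f'pics/{n}0.png',im[:,:,::-1]); print(n,calibration(n))
E
```

```text
pics
[185.07811997 517.37508377 217.84146115] [[-9.41488974e-01  3.37042553e-01 -9.10297462e-04]
 [ 3.37043597e-01  9.41487856e-01 -1.49345301e-03]
 [ 3.53676791e-04 -1.71287947e-03 -9.99998470e-01]] 93.12454246890141 [ 0.26140572 -0.84476681  0.5601993 ] 0.0
scene {'vertical_fov': 51.049141159499364, 'cx': 312.3112959859517, 'cy': 206.01876218927563, 'distortion': array([-0.04271391,  0.        ,  0.        ,  0.        ,  0.        ]), 'rvec': array([ 1.08614224,  2.32825439, -1.0936376 ]), 'tvec': array([ 339.21579486, -139.14186522, 1555.17505111])}
top {'vertical_fov': 44.30510137170502, 'cx': 324.7206830855526, 'cy': 191.53568710909454, 'distortion': array([-0.13640892,  0.        ,  0.        ,  0.        ,  0.        ]), 'rvec': array([ 2.11068102, -2.12854821,  0.20683785]), 'tvec': array([ -17.25958553,  553.65899987, 1595.83154977])}
```

View pics/scene0.png

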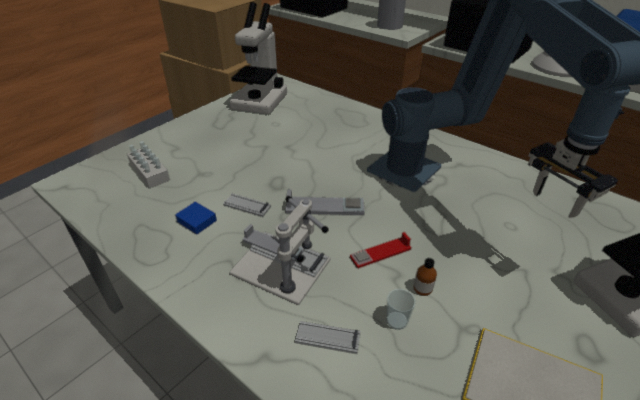

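View pics/top0.png

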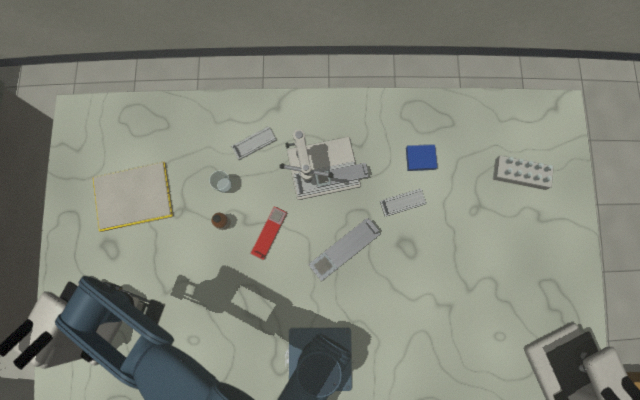

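Scene: robot at upper right, press at about (290,250) with a grey carrier at (265,243). Lookalikes: a larger grey carrier at (325,205), a red one at (382,250), and bare channels at (247,204) and (327,337). Top: press (310,165), grey carrier in it with its tab near (365,171), larger grey (345,248), red (268,232), small channels (255,143) and (403,202).
Candidates for the carrier are the grey one in the press (smaller), the large grey one and the red one. I choose the one in the press's bed, and will check it in a close crop.

```bash
cat > h.py <<'E'
import numpy as np, cv2
def K(c):
    f=200/np.tan(np.radians(c['vertical_fov']/2)); return np.array([[f,0,c['cx']],[0,f,c['cy']],[0,0,1.]])
def ray(c,px):
    R=cv2.Rodrigues(np.array(c['rvec']))[0]; t=np.array(c['tvec'])
    p=cv2.undistortPoints(np.array(px,float).reshape(-1,1,2),K(c),np.array(c['distortion'])).reshape(-1,2)
    d=np.c_[p,np.ones(len(p))]@R; return -R.T@t,d
def onz(c,px,z):
    o,d=ray(c,px); return o+d*((z-o[2])/d[:,2])[:,None]
def tri(c1,p1,c2,p2):
    o1,d1=ray(c1,[p1]);o2,d2=ray(c2,[p2]);d1=d1[0];d2=d2[0]
    s=np.linalg.lstsq(np.c_[d1,-d2],o2-o1,rcond=None)[0]
    a=o1+s[0]*d1;b=o2+s[1]*d2; return (a+b)/2,np.linalg.norm(a-b)
def proj(c,P): return cv2.projectPoints(np.array(P,float).reshape(-1,1,3),np.array(c['rvec']),np.array(c['tvec']),K(c),np.array(c['distortion']))[0].reshape(-1,2)
E
python3 - <<'E'
import cv2,numpy as np
a=cv2.imread('pics/top0.png')[120:210,270:390]; b=cv2.imread('pics/scene0.png')[180:305,225:345]
a=cv2.resize(a,None,fx=3.3,fy=3.3,interpolation=2); b=cv2.resize(b,None,fx=3.3,fy=3.3,interpolation=2)
o=np.zeros((max(a.shape[0],b.shape[0]),a.shape[1]+b.shape[1],3),np.uint8); o[:a.shape[0],:a.shape[1]]=a; o[:b.shape[0],a.shape[1]:]=b
cv2.imwrite('pics/crop1.png',o)
E
```

```text
(no output)
```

View pics/crop1.png

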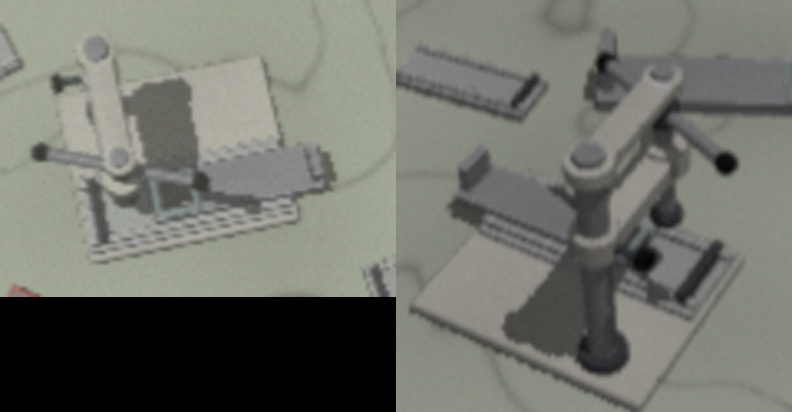

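The crop shows the grey carrier lying in the press's channel, with its tab at the -y end. The bar's ends are at crop (40,151)/(202,181) in top and (727,162)/(604,62) in scene. The stop block is the dark bar at (97,210).

Run:
```python
from cell import *; from h import *
T=calibration('top');S=calibration('scene')
f=lambda x,y:(x/3.3+270-.35,y/3.3+120-.35); g=lambda x,y:((x-396)/3.3+225-.35,y/3.3+180-.35)
for n,a,b in [('barA',(40,151),(727,162)),('barB',(202,181),(604,62)),('axis',(119,158),(663,72)),('post',(96,47),(588,155)),('tabtop',(318,163),(474,167)),('baseplate corner far',(264,57),(640,408))]:
    print(n,*tri(T,f(*a),S,g(*b)))
for n,z,p in [('bl',8,(92,262)),('br',8,(298,220)),('tr',4,(264,57)),('axis231',231,(119,158)),('post238',238,(96,47)),('A195',195,(40,151)),('B195',195,(202,181)),('stop',36,(90,185)),('stop2',36,(106,245)),('tab',60,(318,163))]:
    print(n,onz(T,[f(*p)],z)[0])
s=state();c=calibration('wrist');R=cv2.Rodrigues(np.array(c['rvec']))[0];print('cam pos',-R.T@c['tvec'],'tcp',s['tcp_pos'],'\n',R@np.array(s['ee_rot']),c['vertical_fov'])
```

```text
barA [607.87660928 111.48259051 198.58075446] 2.4372259667353893
barB [577.92705277 -40.10150138 196.82086155] 2.630468923509988
axis [591.50144812  35.87985491 234.56732306] 2.266916223499511
post [696.766577    57.26687203 237.00240774] 2.8009564830851557
tabtop [ 630.47048658 -161.69514441   46.06560592] 4.40987858555931
baseplate corner far [719.32028953 -21.7397617  -48.14400922] 214.03535107188435
bl [536.9530609   71.90355125   8.        ]
br [ 579.90445653 -144.14778615    8.        ]
tr [ 759.94045847 -112.05378155    4.        ]
axis231 [593.08812829  35.115194   231.        ]
post238 [697.36656107  56.13494308 238.        ]
A195 [609.49595546 110.80659915 195.        ]
B195 [579.19623296 -41.15614783 195.        ]
stop [612.95992253  72.6295567   36.        ]
stop2 [549.52318781  55.9911178   36.        ]
tab [ 628.59181581 -162.14020843   60.        ]
cam pos [114.9435757  542.70521169 384.13197321] tcp [185.0766143  517.41342719 217.91260377] 
 [[ 4.03905677e-04  9.99999914e-01 -9.07881693e-05]
 [-9.63205874e-01  3.64643723e-04 -2.68764416e-01]
 [-2.68764360e-01  1.96003171e-04  9.63205939e-01]] 64.46798919012465
```

>>> {"method": "send_rows", "body": {"motion": [[0,0,0,-0.27,0.98],[0,0,0,-0.27,0.98],[0,0,0,-0.27,0.98],[0,0,0,-0.27,0.98],[0,0,0,-0.27,0.98],[0,0,0,-0.27,0.98],[0,0,0,-0.27,0.98],[0,0,0,-0.27,0.98],[0,0,0,-0.27,0.98],[0,0,0,-0.27,1.0]]}}

```text
time: 1.1
tcp_pos: [185.2, 517.6, 299.4]
ee_rot: [[-0.193, 0.981, -0.001], [0.981, 0.193, -0.001], [-0.001, -0.001, -1.0]]
force: [-1.1, -0.3, 0.1]
width: 17.6
grip_force: 0.0
```

>>> {"method": "send_rows", "body": {"motion": [[0,-0.87,0.337,0,0],[0,-0.87,0.337,0,0],[0,-0.87,0.337,0,0],[0,-0.87,0.337,0,0],[0,-0.87,0.337,0,0],[0,-0.87,0.337,0,0],[0,-0.87,0.337,0,0],[0,-0.87,0.337,0,0],[0,-0.87,0.337,0,0],[0,-0.87,0.337,0,0]]}}

```text
time: 2.1
tcp_pos: [336.2, 280.8, 299.3]
ee_rot: [[-0.197, 0.98, -0.001], [0.98, 0.197, -0.0], [-0.0, -0.001, -1.0]]
force: [0.7, -1.0, 0.6]
width: 0.7
grip_force: 0.0
```

>>> {"method": "send_rows", "body": {"motion": [[0,-0.87,0.337,0,0],[0,-0.87,0.337,0,0],[0,-0.87,0.337,0,0],[0,-0.87,0.337,0,0],[0,-0.87,0.337,0,0],[0,-0.87,0.337,0,0],[0,-0.87,0.337,0,0],[0,0,0,0,0],[0,0,0,0,0]]}}

```text
time: 3.0
tcp_pos: [441.2, 116.6, 299.2]
ee_rot: [[-0.196, 0.981, -0.001], [0.981, 0.196, 0.0], [0.001, -0.001, -1.0]]
force: [-0.1, 0.5, -0.2]
width: 0.5
grip_force: 0.0
```

Run:
```python
from cell import *; import cv2,json
c=calibration('wrist');s=state(); im=grab_frame('wrist'); cv2.imwrite('pics/w1.png',im[:,:,::-1])
json.dump({k:(v.tolist() if hasattr(v,'tolist') else v) for k,v in c.items()},open('w1.json','w'))
print(s['time'],s['tcp_pos'],s['ee_rot'],s['joint_pos'],s['force'])
```

```text
3.0 [441.17658991 116.58824669 299.16968715] [[-1.95734019e-01  9.80656003e-01 -1.41301494e-03]
 [ 9.80656766e-01  1.95734805e-01  4.39393030e-04]
 [ 7.07469616e-04 -1.29967850e-03 -9.99998905e-01]] [ 7.28727985e-01  2.40689691e+00  9.15712596e+01  2.62637490e-02
  8.61024770e+01 -1.05607110e+01] [-0.12744421  0.45876925 -0.1941856 ]
```

View pics/w1.png

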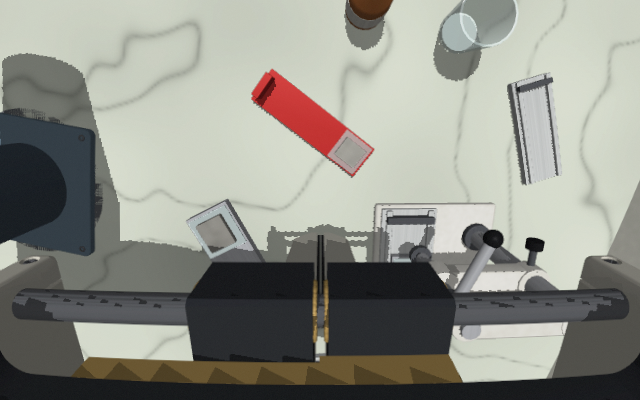

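The wrist view looks along the tool's +x. The press is at right (450,270), the red carrier at (315,125) and the far channel at (535,130). I'll move on behind the tab.

>>> {"method": "send_rows", "body": {"motion": [[0,-0.87,0.337,0,0],[0,-0.87,0.337,0,0],[0,-0.87,0.337,0,0],[0,-0.87,0.337,0,0],[0,-0.87,0.337,0,0],[0,-0.87,0.337,0,0],[0,-0.87,0.337,0,0],[0,-0.87,0.337,0,0],[0,-0.87,0.337,0,0],[0,-0.87,0.337,0,0]]}}

```text
time: 4.05
tcp_pos: [592.5, -118.3, 299.7]
ee_rot: [[-0.199, 0.98, -0.0], [0.98, 0.199, 0.001], [0.001, -0.0, -1.0]]
force: [-0.4, 0.0, 0.4]
width: 0.3
grip_force: 0.0
```

>>> {"method": "send_rows", "body": {"motion": [[0,-0.87,0.337,0,0],[0,-0.87,0.337,0,0],[0,-0.87,0.337,0,0],[0,0,0,0,0],[0,0,0,0,0]]}}

```text
time: 4.55
tcp_pos: [637.2, -188.7, 299.0]
ee_rot: [[-0.198, 0.98, -0.001], [0.98, 0.198, 0.001], [0.001, -0.001, -1.0]]
force: [-0.9, -0.1, 0.6]
width: 0.7
grip_force: 0.0
```

Run:
```python
from cell import *; import cv2,json
c=calibration('wrist');s=state(); im=grab_frame('wrist'); cv2.imwrite('pics/w2.png',im[:,:,::-1])
json.dump({k:(v.tolist() if hasattr(v,'tolist') else v) for k,v in c.items()},open('w2.json','w'))
print(s['time'],s['tcp_pos'],s['joint_pos'],s['force'])
```

```text
4.55 [ 637.15698198 -188.65891638  299.01714925] [-2.61096742e+01  2.51891382e+01  6.20223783e+01  3.12800098e-02
  9.28829574e+01 -3.75279588e+01] [-0.89382182 -0.11273741  0.62313811]
```

View pics/w2.png

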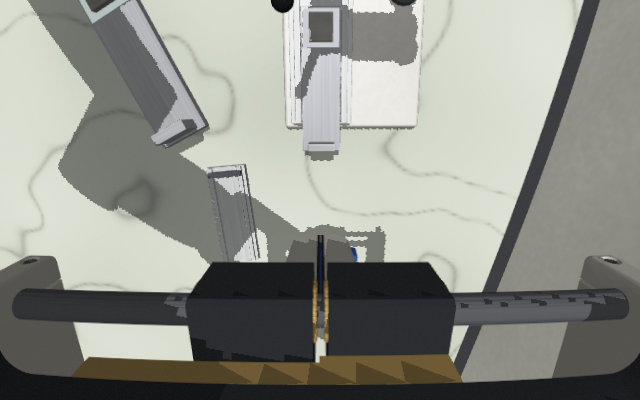

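The carrier, with its tab at (321,150), is ahead in line with the fingers. The blue slide box shows just behind the fingers at (355,255), and the chip is at (321,25).

Run:
```python
from cell import *; from h import *; import json
c=json.load(open('w2.json'))
for n,p,z in [('tab top L far',(304,147),62),('tab R',(339,147),62),('tab rear',(321,158),62),('plate corner l',(286,127),4),('plate r',(416,127),4),('blue',(356,262),34),('chip',(321,26),42)]: print(n,onz(c,[p],z)[0])
print(proj(c,[[637,-189,299],[630,-165,62],[630,-165,34]]))
T=calibration('top'); im=cv2.imread('pics/top0.png'); h=cv2.cvtColor(im,cv2.COLOR_BGR2HSV)
m=cv2.inRange(h,(105,150,60),(130,255,255)); cn=max(cv2.findContours(m,0,2)[0],key=cv2.contourArea); print(cv2.minAreaRect(cn)); print(onz(T,cv2.boxPoints(cv2.minAreaRect(cn)),34))
# zoom crop of tab
w=cv2.imread('pics/w2.png')[90:180,270:370]; cv2.imwrite('pics/tab.png',cv2.resize(w,None,fx=5,fy=5,interpolation=2))
```

```text
tab top L far [ 610.71633907 -161.96437014   62.        ]
tab R [ 654.06714539 -153.1805859    62.        ]
tab rear [ 634.55197341 -171.37959634   62.        ]
plate corner l [ 578.61066327 -145.75428899    4.        ]
plate r [ 760.61193363 -108.39119941    4.        ]
blue [ 717.79329338 -317.4890749    34.        ]
chip [602.82361061 -14.94656957  42.        ]
[[320.02282718 247.73858329]
 [318.48559481 152.37969147]
 [318.59558643 149.83555894]]
((421.5, 156.5), (21.0, 27.0), 90.0)
[[ 716.47462241 -313.16291354   34.        ]
 [ 716.16861708 -408.32917541   34.        ]
 [ 640.6558996  -404.06716565   34.        ]
 [ 641.19067753 -309.81100776   34.        ]]
```

View pics/tab.png

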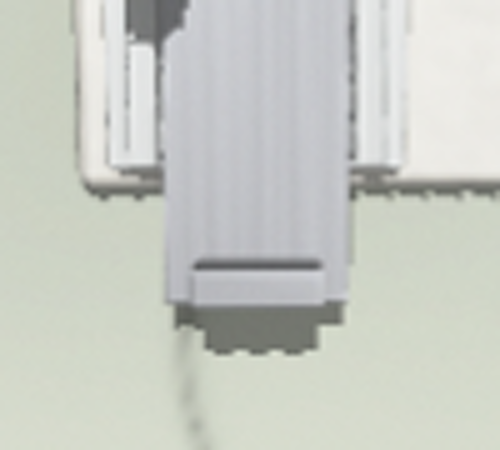

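Tab top spans columns 308–335 and rows 144–151, so the fingers are about 19 mm behind its rear face and centred on it. Next I descend and push.

>>> {"method": "send_rows", "body": {"motion": [[0,0,0,0.94,0],[0,0,0,0.94,0],[0,0,0,0.94,0],[0,0,0,0.94,0],[0,0,0,0.94,0],[0,0,0,0.94,0],[0,0,0,0.94,0],[0,0,0,0.94,0],[0,0,0,0.94,0],[0,0,0,0,0]]}}

```text
time: 5.6
tcp_pos: [634.1, -186.7, 42.3]
ee_rot: [[-0.199, 0.98, -0.007], [0.98, 0.199, 0.004], [0.005, -0.006, -1.0]]
force: [-0.5, 0.7, 0.2]
width: 0.6
grip_force: 0.0
```

>>> {"method": "send_rows", "body": {"motion": [[0,0.2,0,0,0],[0,0.2,0,0,0],[0,0.2,0,0,0],[0,0.2,0,0,0],[0,0.2,0,0,0],[0,0.2,0,0,0],[0,0.2,0,0,0],[0,0.2,0,0,0],[0,0.2,0,0,0],[0,0.1,0,0,0]]}}

```text
time: 6.6
tcp_pos: [627.7, -135.3, 48.1]
ee_rot: [[-0.197, 0.98, 0.005], [0.98, 0.197, -0.003], [-0.004, 0.004, -1.0]]
force: [1.0, -6.7, 4.6]
width: 0.7
grip_force: 3.1
```

>>> {"method": "send_rows", "body": {"motion": [[0,0.1,0,0,0],[0,0.1,0,0,0],[0,0.05,0,0,0]]}}

```text
time: 6.9
tcp_pos: [626.3, -128.3, 48.1]
ee_rot: [[-0.197, 0.98, 0.005], [0.98, 0.197, -0.004], [-0.004, 0.004, -1.0]]
force: [2.0, -6.4, 5.5]
width: 0.1
grip_force: 3.1
```

>>> {"method": "send_rows", "body": {"motion": [[0,0.08,0,0,0],[0,0.08,0,0,0],[0,0,0,0,0]]}}

```text
time: 7.2
tcp_pos: [625.3, -123.3, 47.9]
ee_rot: [[-0.197, 0.98, 0.005], [0.98, 0.197, -0.003], [-0.004, 0.004, -1.0]]
force: [1.0, -4.6, 3.4]
width: 0.5
grip_force: 2.5
```

>>> {"method": "send_rows", "body": {"motion": [[0,0.05,0,0,0],[0,0.05,0,0,0]]}}

```text
time: 7.4
tcp_pos: [625.0, -121.7, 48.0]
ee_rot: [[-0.197, 0.98, 0.005], [0.98, 0.198, -0.005], [-0.006, 0.004, -1.0]]
force: [2.1, -13.1, 2.3]
width: 0.5
grip_force: 6.1
```

>>> {"method": "send_rows", "body": {"motion": [[0,0.04,0,0,0],[0,0.03,0,0,0],[0,0,0,0,0]]}}

```text
time: 7.7
tcp_pos: [625.6, -121.6, 48.1]
ee_rot: [[-0.197, 0.98, 0.007], [0.98, 0.197, -0.008], [-0.009, 0.006, -1.0]]
force: [3.6, -13.9, -0.2]
width: 0.4
grip_force: 7.2
```

Run:
```python
from cell import *; import numpy as np
s=state(); r=np.array(s['tcp_pos'])[:2]-[592.5,35.5]; print(s['tcp_pos'],s['force'],'pressy',r@[-.196,.981],'pressx',r@[.981,.196])
```

```text
[ 625.58881594 -121.55893595   48.05414529] [  3.56064328 -13.88298804  -0.18141938] pressy -160.56022408777474 pressx 1.6765769947293319
```

>>> {"method": "send_rows", "body": {"motion": [[0,0.08,0,0,0],[0,0.05,0,0,0],[0,0,0,0,0]]}}

```text
time: 8.0
tcp_pos: [625.9, -121.2, 49.0]
ee_rot: [[-0.197, 0.98, 0.01], [0.98, 0.197, -0.013], [-0.015, 0.007, -1.0]]
force: [3.2, -23.1, 1.3]
width: 0.7
grip_force: 11.8
```

The carrier is hard against the stop at 23 N. Now back off, lift, and look at the bar from above.

>>> {"method": "send_rows", "body": {"motion": [[0,-0.3,0,0,0],[0,-0.5,0,0,0],[0,-0.5,0,-0.3,0],[0,0,0,-0.9,0],[0,0,0,-1,0],[0,0,0,-1,0],[0,0,0,-1,0],[0,0,0,-1,0],[0,0,0,-1,0],[0,0,0,-1,0]]}}

```text
time: 9.0
tcp_pos: [629.2, -151.4, 263.6]
ee_rot: [[-0.198, 0.98, -0.0], [0.98, 0.198, 0.001], [0.001, -0.0, -1.0]]
force: [1.2, -0.6, -1.4]
width: 0.5
grip_force: 0.0
```

>>> {"method": "send_rows", "body": {"motion": [[0,0,0,-1,0],[0,0,0,-1,0],[0,0,0,-0.9,0],[0,0,0,0,0],[0,0,0,0,0]]}}

```text
time: 9.5
tcp_pos: [629.5, -151.5, 349.2]
ee_rot: [[-0.197, 0.98, 0.001], [0.98, 0.197, -0.0], [-0.0, 0.001, -1.0]]
force: [0.6, -0.1, -1.2]
width: 0.3
grip_force: 0.0
```

Run:
```python
from cell import *; from h import *
import cv2,json
c=calibration('wrist');s=state(); im=grab_frame('wrist'); cv2.imwrite('pics/w3.png',im[:,:,::-1])
json.dump({k:(v.tolist() if hasattr(v,'tolist') else v) for k,v in c.items()},open('w3.json','w'))
print(s['time'],s['tcp_pos'],s['joint_pos'],s['force'])
print(proj(c,[[592.5,35.5,231],[608.5,111,195],[578.5,-40.6,195],[592.5,35.5,42],[621,-108,60]]))
```

```text
9.5 [ 629.47761865 -151.52661045  349.20233764] [-2.33955316e+01  2.28467481e+01  5.88568706e+01  1.28955018e-02
  9.82536643e+01 -3.47823887e+01] [ 0.55933134 -0.11353502 -1.177873  ]
[[ 321.08520868  -37.67584052]
 [ 356.12289261 -106.26484084]
 [ 290.46651665   63.50991661]
 [ 320.49058752   24.43684664]
 [ 320.17323143  133.5053293 ]]
```

View pics/w3.png

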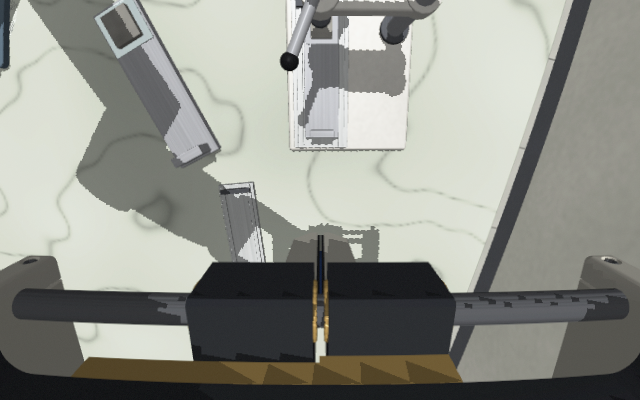

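Ball B is at (289.5,61.5) against a predicted (290.5,63.5), and the carrier is home with its tab at (320,133). Now I go above end B and turn to align with the bar.

>>> {"method": "send_rows", "body": {"motion": [[24,0.94,-0.135,0,0],[24,0.94,-0.135,0,0],[24,0.94,-0.135,0,0],[24,0.94,-0.135,0,0],[24,0.94,-0.135,0,0],[24,0,0,0,0.94],[24,0,0,0,0.94],[24,0,0,0,0.94],[24,0,0,0,0.94],[24,0,0,0,0]]}}

```text
time: 10.55
tcp_pos: [581.0, -17.0, 346.9]
ee_rot: [[0.194, 0.981, -0.004], [0.981, -0.194, 0.001], [0.0, -0.004, -1.0]]
force: [0.2, -0.4, -0.9]
width: 22.5
grip_force: 0.0
```

Run:
```python
from cell import *; from h import *
import cv2,json
c=calibration('wrist');s=state(); im=grab_frame('wrist'); cv2.imwrite('pics/w4.png',im[:,:,::-1])
json.dump({k:(v.tolist() if hasattr(v,'tolist') else v) for k,v in c.items()},open('w4.json','w'))
print(s['time'],s['tcp_pos'],s['joint_pos'],s['force'],s['width'])
print(proj(c,[[592.5,35.5,231],[608.5,111,195],[578.5,-40.6,195],[592.5,35.5,42],[621,-108,60]]))
```

```text
10.55 [581.04232392 -16.9625916  346.88662544] [-1.26640290e+01  1.54628606e+01  6.95590457e+01  5.35257297e-03
  9.51920563e+01 -1.44860065e+00] [ 0.20631021 -0.36318117 -0.94379274] 22.510431040466774
[[321.89931119 135.94905737]
 [323.02624359  49.50203595]
 [322.69866588 208.28396121]
 [321.57972245 126.35538729]
 [358.47495952 218.63840482]]
```

View pics/w4.png

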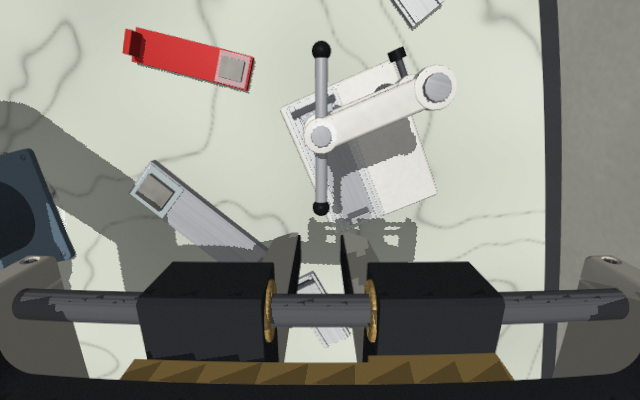

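Axis cap is at (320.5,136), balls at (321,49) and (321,208). The tool is lined up with the bar to about 1 mm, so I descend to straddle end B and begin the first sweep.

>>> {"method": "send_rows", "body": {"motion": [[24,0,0,0.94,0],[24,0,0,0.94,0],[24,0,0,0.94,0],[24,0,0,0.94,0],[24,0,0,0.94,0],[24,0,0,0.9,0],[20,0,0,0,0],[20,0,0,0,0]]}}

```text
time: 11.4
tcp_pos: [581.4, -17.1, 180.6]
ee_rot: [[0.193, 0.981, -0.002], [0.981, -0.193, 0.0], [0.0, -0.002, -1.0]]
force: [0.1, 0.1, 1.0]
width: 19.0
grip_force: 0.0
```

>>> {"method": "send_rows", "body": {"motion": [[18,0.01,-0.188,0,1],[18,0.01,-0.188,0,1],[18,0.01,-0.188,0,1],[18,0.01,-0.188,0,1],[18,0.01,-0.188,0,1]]}}

```text
time: 11.9
tcp_pos: [559.2, -6.8, 183.0]
ee_rot: [[0.661, 0.75, 0.006], [0.75, -0.661, -0.004], [0.001, 0.007, -1.0]]
force: [2.9, -6.5, -5.1]
width: 16.8
grip_force: 3.3
```

```bash
cat > q.py <<'E'
from cell import *; import numpy as np
def q(ax=(591.2,35.8)):
    s=state(); p=np.array(s['tcp_pos']); r=p[:2]-ax; F=np.array(s['force']); T=np.array(s['torque']); R=np.array(s['ee_rot'])
    m=(r[0]*F[1]-r[1]*F[0])/1000
    print('t',round(s['time'],2),'tcp',p.round(1),'r',np.hypot(*r).round(1),'ang',np.degrees(np.arctan2(r[1],r[0])).round(1),'yaw',np.degrees(np.arctan2(R[1,0],R[0,0])).round(1),'F',F.round(1),'T',T.round(2),'Mz(rxF)',m.round(3),'sum',(m+T[2]).round(3),'w',round(s['width'],1),'j6',round(s['joint_pos'][5],1))
if __name__=='__main__': q()
E
python3 q.py
```

```text
t 11.9 tcp [559.2  -6.8 183. ] r 53.3 ang -126.9 yaw 48.6 F [ 2.9 -6.5 -5.1] T [-1.03 -0.6   0.01] Mz(rxF) 0.333 sum 0.346 w 16.8 j6 29.4
```

>>> {"method": "send_rows", "body": {"motion": [[18,0.01,-0.188,0,1],[18,0.01,-0.188,0,1],[18,0.01,-0.188,0,1],[18,0.01,-0.188,0,1],[18,0.01,-0.188,0,1],[18,0.01,-0.188,0,1]]}}

```text
time: 12.5
tcp_pos: [540.1, 21.3, 182.8]
ee_rot: [[0.976, 0.218, 0.002], [0.218, -0.976, -0.005], [0.001, 0.005, -1.0]]
force: [-1.8, -8.1, -0.5]
width: 16.9
grip_force: 3.5
```

```bash
python3 q.py
```

```text
t 12.5 tcp [540.1  21.3 182.8] r 53.1 ang -164.1 yaw 12.6 F [-1.8 -8.1 -0.5] T [-1.41  0.57 -0.01] Mz(rxF) 0.389 sum 0.376 w 16.9 j6 68.1
```

>>> {"method": "send_rows", "body": {"motion": [[18,0.01,-0.188,0,1],[18,0.01,-0.188,0,1],[18,0.01,-0.188,0,1],[18,0.01,-0.188,0,1],[18,0.01,-0.188,0,1],[18,0.01,-0.188,0,1]]}}

```text
time: 13.1
tcp_pos: [541.6, 55.6, 182.7]
ee_rot: [[0.918, -0.397, -0.002], [-0.397, -0.918, -0.003], [-0.0, 0.003, -1.0]]
force: [-7.2, -3.4, 3.2]
width: 17.2
grip_force: 3.5
```

```bash
python3 q.py
```

```text
t 13.1 tcp [541.6  55.6 182.7] r 53.5 ang 158.2 yaw -23.4 F [-7.2 -3.4  3.2] T [-0.87  1.29  0.07] Mz(rxF) 0.312 sum 0.382 w 17.2 j6 107.7
```

>>> {"method": "send_rows", "body": {"motion": [[18,0.01,-0.188,0,1],[18,0.01,-0.188,0,1],[18,0.01,-0.188,0,1],[18,0.01,-0.188,0,1],[18,0.01,-0.188,0,1],[18,0.01,-0.188,0,1],[18,0.01,-0.188,0,1],[18,0.01,-0.188,0,1]]}}

```text
time: 13.9
tcp_pos: [573.5, 86.9, 182.6]
ee_rot: [[0.32, -0.947, -0.002], [-0.947, -0.32, -0.0], [-0.0, 0.002, -1.0]]
force: [-7.0, -0.3, 3.0]
width: 16.8
grip_force: 3.4
```

```bash
python3 q.py
```

```text
t 13.9 tcp [573.5  86.9 182.6] r 54.1 ang 109.1 yaw -71.3 F [-7.  -0.3  3. ] T [-0.09  1.31  0.01] Mz(rxF) 0.364 sum 0.377 w 16.8 j6 159.0
```

>>> {"method": "send_rows", "body": {"motion": [[24,0,0.1,0,0],[24,0,0,-0.6,0],[24,0,-0.1,-1,0],[24,0,0,-1,0],[24,0.0095,0.185,0,-0.983],[24,0.0095,0.185,0,-0.983],[24,0.0095,0.185,0,-0.983],[24,0.0095,0.185,0,-0.983],[24,0.0095,0.185,0,-0.983],[24,0.0095,0.185,0,-0.983]]}}

```text
time: 14.9
tcp_pos: [549.0, 67.0, 260.6]
ee_rot: [[0.816, -0.578, 0.003], [-0.578, -0.816, -0.0], [0.003, -0.002, -1.0]]
force: [0.5, -0.9, -1.1]
width: 22.5
grip_force: 0.0
```

>>> {"method": "send_rows", "body": {"motion": [[24,0.0095,0.185,0,-0.983],[24,0.0095,0.185,0,-0.983],[24,0.0095,0.185,0,-0.983],[24,0.0095,0.185,0,-0.983],[24,0.0095,0.185,0,-0.983],[24,0.0095,0.185,0,-0.983],[24,0.0095,0.185,0,-0.983],[24,0.0095,0.185,0,-0.983],[24,0.0095,0.185,0,-0.983],[24,0.0095,0.185,0,-0.983]]}}

```text
time: 15.9
tcp_pos: [543.3, 14.0, 260.6]
ee_rot: [[0.916, 0.401, 0.003], [0.401, -0.916, -0.001], [0.003, 0.002, -1.0]]
force: [-0.1, 0.5, -0.3]
width: 22.0
grip_force: 0.0
```

>>> {"method": "send_rows", "body": {"motion": [[24,0.0095,0.185,0,-0.983],[24,0.0095,0.185,0,-0.983],[24,0.0095,0.185,0,-0.983],[24,0.0095,0.185,0,-0.983],[24,0.0095,0.185,0,-0.983],[24,0.0095,0.185,0,-0.983],[24,0.0095,0.185,0,-0.983],[24,0.0095,0.185,0,-0.983],[24,0.0095,0.185,0,-0.983],[24,0.0095,0.185,0,-0.983]]}}

```text
time: 16.9
tcp_pos: [585.8, -18.2, 260.6]
ee_rot: [[0.129, 0.992, 0.003], [0.992, -0.129, -0.001], [-0.0, 0.003, -1.0]]
force: [0.1, -0.6, -0.3]
width: 22.5
grip_force: 0.0
```

>>> {"method": "send_rows", "body": {"motion": [[24,0.0095,0.185,0,-0.983],[24,0.0095,0.185,0,-0.983],[24,0.0095,0.185,0,-0.983],[24,0.0095,0.185,0,-0.983],[24,0.0095,0.185,0,-0.983],[24,0,0,0,0],[24,0,0,0,0]]}}

```text
time: 17.6
tcp_pos: [612.5, -14.7, 259.9]
ee_rot: [[-0.368, 0.93, 0.002], [0.93, 0.368, -0.0], [-0.001, 0.001, -1.0]]
force: [0.0, 0.8, 0.7]
width: 22.6
grip_force: 0.0
```

Run:
```python
from cell import *; from h import *
from q import q
import cv2,json
c=calibration('wrist');s=state(); im=grab_frame('wrist'); cv2.imwrite('pics/w5.png',im[:,:,::-1])
q(); p=np.array([591.2,35.8])
for a in (-64.5,-68.5,-72.5):
    u=np.array([np.cos(np.radians(a)),np.sin(np.radians(a))])
    print(a,proj(c,[[*(p+77*u),195],[*(p-77*u),195],[*p,231]]).round(0).tolist())
g=cv2.cvtColor(im,cv2.COLOR_RGB2GRAY)
cn=[k for k in cv2.findContours((g[:250]<35).astype(np.uint8),0,2)[0] if 60<cv2.contourArea(k)<900]
for k in cn: (x,y),r=cv2.minEnclosingCircle(k); print((round(x,1),round(y,1)),round(r,1),cv2.contourArea(k))
```

```text
t 17.65 tcp [612.3 -14.6 259.7] r 54.7 ang -67.3 yaw 111.6 F [ 0.3 -0.  -0. ] T [-0.02  0.04 -0.02] Mz(rxF) 0.013 sum -0.007 w 22.3 j6 -33.4
-64.5 [[325.0, 239.0], [311.0, 24.0], [318.0, 145.0]]
-68.5 [[318.0, 239.0], [319.0, 23.0], [318.0, 145.0]]
-72.5 [[312.0, 239.0], [327.0, 24.0], [318.0, 145.0]]
(318.6, 238.4) 10.9 272.0
(457.0, 108.5) 6.8 66.0
(446.0, 106.0) 7.8 106.0
(318.9, 24.3) 13.3 442.0
```

View pics/w5.png

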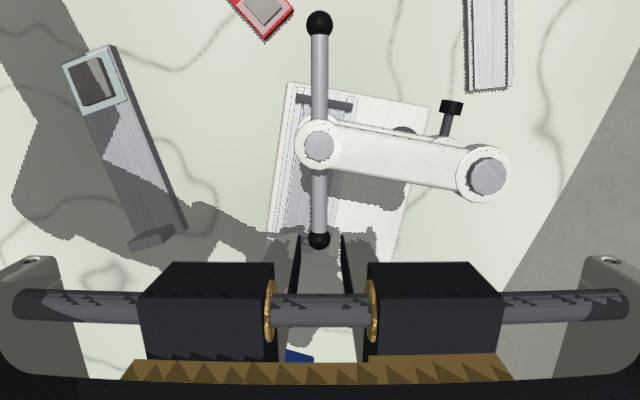

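Bar (318.6,238)–(319,24) lies where predicted (A at -68.5°). Descend and sweep with A.

>>> {"method": "send_rows", "body": {"motion": [[24,0,-0.035,0.88,0],[24,0,0,0.88,0],[24,0,0,0.88,0],[20,0,0,0,0],[18,0,0,0,0],[18,0.01,-0.188,0,1],[18,0.01,-0.188,0,1],[18,0.01,-0.188,0,1],[18,0.01,-0.188,0,1],[18,0.01,-0.188,0,1]]}}

```text
time: 18.65
tcp_pos: [586.5, -18.6, 182.1]
ee_rot: [[0.15, 0.989, 0.008], [0.989, -0.15, -0.001], [-0.0, 0.008, -1.0]]
force: [7.0, -0.3, -4.8]
width: 16.9
grip_force: 3.1
```

```bash
python3 q.py
```

```text
t 18.65 tcp [586.5 -18.6 182.1] r 54.6 ang -95.0 yaw 81.4 F [ 7.  -0.3 -4.8] T [-0.17 -1.01  0.06] Mz(rxF) 0.384 sum 0.441 w 16.9 j6 -4.1
```

>>> {"method": "send_rows", "body": {"motion": [[18,0.01,-0.188,0,1],[18,0.01,-0.188,0,1],[18,0.01,-0.188,0,1],[18,0.01,-0.188,0,1],[18,0.01,-0.188,0,1]]}}

```text
time: 19.15
tcp_pos: [560.5, -8.9, 182.1]
ee_rot: [[0.624, 0.781, 0.007], [0.781, -0.624, -0.004], [0.001, 0.008, -1.0]]
force: [4.7, -4.9, -5.1]
width: 17.2
grip_force: 3.2
```

```bash
python3 q.py
```

```text
t 19.15 tcp [560.5  -8.9 182.1] r 54.2 ang -124.5 yaw 51.4 F [ 4.7 -4.9 -5.1] T [-0.87 -0.63 -0.  ] Mz(rxF) 0.362 sum 0.358 w 17.2 j6 26.4
```

>>> {"method": "send_rows", "body": {"motion": [[18,0.01,-0.188,0,1],[18,0.01,-0.188,0,1],[18,0.005,-0.094,0,0.5],[18,0.005,-0.094,0,0.5],[18,0.005,-0.094,0,0.5],[18,0.005,-0.094,0,0.5]]}}

```text
time: 19.75
tcp_pos: [545.1, 7.7, 181.9]
ee_rot: [[0.887, 0.462, 0.004], [0.462, -0.887, -0.005], [0.001, 0.006, -1.0]]
force: [-0.4, -7.3, -1.5]
width: 17.1
grip_force: 3.4
```

```bash
python3 q.py
```

```text
t 19.75 tcp [545.1   7.7 181.9] r 54.0 ang -148.6 yaw 27.5 F [-0.4 -7.3 -1.5] T [-1.47  0.22 -0.03] Mz(rxF) 0.326 sum 0.292 w 17.1 j6 51.8
```

>>> {"method": "send_rows", "body": {"motion": [[18,0.005,-0.094,0,0.5],[18,0.005,-0.094,0,0.5],[18,0.005,-0.094,0,0.5],[18,0.005,-0.094,0,0.5],[18,0.005,-0.094,0,0.5],[18,0.005,-0.094,0,0.5],[18,0.005,-0.094,0,0.5],[18,0.005,-0.094,0,0.5]]}}

```text
time: 20.55
tcp_pos: [538.1, 29.7, 181.8]
ee_rot: [[0.998, 0.061, 0.0], [0.061, -0.998, -0.005], [0.0, 0.005, -1.0]]
force: [-5.2, -8.5, 0.9]
width: 16.9
grip_force: 3.5
```

```bash
python3 q.py
```

```text
t 20.55 tcp [538.1  29.7 181.8] r 53.4 ang -173.5 yaw 3.5 F [-5.2 -8.5  0.9] T [-1.4   0.98 -0.06] Mz(rxF) 0.421 sum 0.358 w 16.9 j6 78.1
```

>>> {"method": "send_rows", "body": {"motion": [[18,0.005,-0.094,0,0.5],[18,0.005,-0.094,0,0.5],[18,0.005,-0.094,0,0.5],[18,0.005,-0.094,0,0.5]]}}

```text
time: 20.95
tcp_pos: [538.4, 41.4, 181.7]
ee_rot: [[0.989, -0.148, -0.001], [-0.148, -0.989, -0.004], [0.0, 0.004, -1.0]]
force: [-5.8, -6.1, 1.7]
width: 17.0
grip_force: 3.5
```

```bash
python3 q.py
```

```text
t 20.95 tcp [538.4  41.4 181.7] r 53.1 ang 173.9 yaw -8.5 F [-5.8 -6.1  1.7] T [-1.09  1.22  0.01] Mz(rxF) 0.356 sum 0.365 w 17.0 j6 91.3
```

>>> {"method": "send_rows", "body": {"motion": [[18,0.005,-0.094,0,0.5],[18,0.005,-0.094,0,0.5],[18,0.005,-0.094,0,0.5],[18,0.005,-0.094,0,0.5]]}}

```text
time: 21.35
tcp_pos: [541.0, 52.7, 181.6]
ee_rot: [[0.937, -0.35, -0.002], [-0.35, -0.937, -0.003], [-0.001, 0.004, -1.0]]
force: [-8.5, -5.4, 2.3]
width: 17.0
grip_force: 3.5
```

```bash
python3 q.py
```

```text
t 21.35 tcp [541.   52.7 181.6] r 53.0 ang 161.4 yaw -20.5 F [-8.5 -5.4  2.3] T [-0.89  1.46 -0.05] Mz(rxF) 0.417 sum 0.365 w 17.0 j6 104.5
```

>>> {"method": "send_rows", "body": {"motion": [[18,0.005,-0.094,0,0.5],[18,0.005,-0.094,0,0.5],[18,0.005,-0.094,0,0.5],[18,0.005,-0.094,0,0.5]]}}

```text
time: 21.75
tcp_pos: [546.0, 63.2, 181.5]
ee_rot: [[0.844, -0.537, -0.002], [-0.537, -0.844, -0.002], [-0.001, 0.003, -1.0]]
force: [-7.1, -3.6, 2.6]
width: 17.0
grip_force: 3.5
```

```bash
python3 q.py
```

```text
t 21.75 tcp [546.   63.2 181.5] r 52.9 ang 148.8 yaw -32.5 F [-7.1 -3.6  2.6] T [-0.67  1.49 -0.04] Mz(rxF) 0.356 sum 0.319 w 17.0 j6 117.6
```

>>> {"method": "send_rows", "body": {"motion": [[18,0.005,-0.094,0,0.5],[18,0.005,-0.094,0,0.5],[18,0.005,-0.094,0,0.5],[18,0.005,-0.094,0,0.5]]}}

```text
time: 22.15
tcp_pos: [552.9, 72.4, 181.5]
ee_rot: [[0.714, -0.701, -0.003], [-0.701, -0.714, -0.001], [-0.001, 0.003, -1.0]]
force: [-8.7, -0.5, 3.2]
width: 16.8
grip_force: 3.5
```

```bash
python3 q.py
```

```text
t 22.15 tcp [552.9  72.4 181.5] r 52.9 ang 136.3 yaw -44.5 F [-8.7 -0.5  3.2] T [-0.31  1.61  0.01] Mz(rxF) 0.338 sum 0.343 w 16.8 j6 130.6
```

>>> {"method": "send_rows", "body": {"motion": [[18,0.005,-0.094,0,0.5],[18,0.005,-0.094,0,0.5],[18,0.005,-0.094,0,0.5],[18,0.005,-0.094,0,0.5]]}}

```text
time: 22.55
tcp_pos: [561.7, 79.9, 181.4]
ee_rot: [[0.552, -0.834, -0.003], [-0.834, -0.552, -0.0], [-0.001, 0.003, -1.0]]
force: [-9.7, -1.4, 3.1]
width: 16.4
grip_force: 3.5
```

```bash
python3 q.py
```

```text
t 22.55 tcp [561.7  79.9 181.4] r 53.1 ang 123.8 yaw -56.5 F [-9.7 -1.4  3.1] T [-0.    1.6  -0.03] Mz(rxF) 0.471 sum 0.446 w 16.4 j6 143.3
```

>>> {"method": "send_rows", "body": {"motion": [[18,0.005,-0.094,0,0.5]]}}

```text
time: 22.65
tcp_pos: [564.1, 81.5, 181.5]
ee_rot: [[0.508, -0.861, -0.003], [-0.861, -0.508, -0.0], [-0.001, 0.003, -1.0]]
force: [-8.0, -0.2, 2.8]
width: 16.6
grip_force: 3.5
```

```bash
python3 q.py
```

```text
t 22.65 tcp [564.1  81.5 181.5] r 53.1 ang 120.7 yaw -59.5 F [-8.  -0.2  2.8] T [ 0.07  1.66 -0.05] Mz(rxF) 0.37 sum 0.319 w 16.6 j6 146.5
```

>>> {"method": "send_rows", "body": {"motion": [[18,0.005,-0.094,0,0.5],[18,0.005,-0.094,0,0.5]]}}

```text
time: 22.85
tcp_pos: [569.2, 84.2, 181.5]
ee_rot: [[0.415, -0.91, -0.003], [-0.91, -0.415, 0.0], [-0.002, 0.003, -1.0]]
force: [-9.5, 0.3, 2.0]
width: 17.0
grip_force: 3.5
```

```bash
python3 q.py
```

```text
t 22.85 tcp [569.2  84.2 181.5] r 53.2 ang 114.5 yaw -65.5 F [-9.5  0.3  2. ] T [0.22 1.61 0.04] Mz(rxF) 0.453 sum 0.493 w 17.0 j6 152.8
```

>>> {"method": "send_rows", "body": {"motion": [[18,0.005,-0.094,0,0.5]]}}

```text
time: 22.95
tcp_pos: [571.8, 85.4, 181.4]
ee_rot: [[0.367, -0.93, -0.003], [-0.93, -0.367, 0.0], [-0.002, 0.003, -1.0]]
force: [-9.4, 1.6, 2.8]
width: 17.1
grip_force: 3.5
```

```bash
python3 q.py
```

```text
t 22.95 tcp [571.8  85.4 181.4] r 53.2 ang 111.4 yaw -68.5 F [-9.4  1.6  2.8] T [0.26 1.6  0.06] Mz(rxF) 0.432 sum 0.493 w 17.1 j6 155.9
```

>>> {"method": "send_rows", "body": {"motion": [[18,0.005,-0.094,0,0.5]]}}

```text
time: 23.05
tcp_pos: [574.5, 86.4, 181.5]
ee_rot: [[0.318, -0.948, -0.003], [-0.948, -0.318, 0.001], [-0.002, 0.003, -1.0]]
force: [-7.0, 0.7, 2.7]
width: 17.0
grip_force: 3.5
```

```bash
python3 q.py
```

```text
t 23.05 tcp [574.5  86.4 181.5] r 53.3 ang 108.2 yaw -71.5 F [-7.   0.7  2.7] T [ 0.37  1.53 -0.02] Mz(rxF) 0.341 sum 0.322 w 17.0 j6 159.0
```

>>> {"method": "send_rows", "body": {"motion": [[24,0,0.1,0,0],[24,0,0,-0.6,0],[24,0,-0.1,-1,0],[24,0,0,-1,0],[24,0.0095,0.185,0,-0.983],[24,0.0095,0.185,0,-0.983],[24,0.0095,0.185,0,-0.983],[24,0.0095,0.185,0,-0.983],[24,0.0095,0.185,0,-0.983],[24,0.0095,0.185,0,-0.983]]}}

```text
time: 24.05
tcp_pos: [550.6, 65.9, 259.8]
ee_rot: [[0.812, -0.583, 0.004], [-0.583, -0.812, -0.0], [0.003, -0.002, -1.0]]
force: [0.9, 0.4, -0.3]
width: 22.2
grip_force: 0.0
```

>>> {"method": "send_rows", "body": {"motion": [[24,0.0095,0.185,0,-0.983],[24,0.0095,0.185,0,-0.983],[24,0.0095,0.185,0,-0.983],[24,0.0095,0.185,0,-0.983],[24,0.0095,0.185,0,-0.983],[24,0.0095,0.185,0,-0.983],[24,0.0095,0.185,0,-0.983],[24,0.0095,0.185,0,-0.983],[24,0.0095,0.185,0,-0.983],[24,0.0095,0.185,0,-0.983]]}}

```text
time: 25.05
tcp_pos: [544.8, 12.9, 259.8]
ee_rot: [[0.918, 0.396, 0.004], [0.396, -0.918, -0.001], [0.003, 0.002, -1.0]]
force: [0.0, 0.0, 0.7]
width: 22.4
grip_force: 0.0
```

>>> {"method": "send_rows", "body": {"motion": [[24,0.0095,0.185,0,-0.983],[24,0.0095,0.185,0,-0.983],[24,0.0095,0.185,0,-0.983],[24,0.0095,0.185,0,-0.983],[24,0.0095,0.185,0,-0.983],[24,0.0095,0.185,0,-0.983],[24,0.0095,0.185,0,-0.983],[24,0.0095,0.185,0,-0.983],[24,0.0095,0.185,0,-0.983],[24,0.0095,0.185,0,-0.983]]}}

```text
time: 26.05
tcp_pos: [587.2, -19.5, 259.8]
ee_rot: [[0.134, 0.991, 0.004], [0.991, -0.134, -0.001], [-0.001, 0.004, -1.0]]
force: [0.6, -0.4, -0.4]
width: 22.3
grip_force: 0.0
```

>>> {"method": "send_rows", "body": {"motion": [[24,0.0095,0.185,0,-0.983],[24,0.0095,0.185,0,-0.983],[24,0.0095,0.185,0,-0.983],[24,0.0095,0.185,0,-0.983],[24,0.0095,0.185,0,-0.983],[24,0,0,0,0],[24,0,0,0,0]]}}

```text
time: 26.75
tcp_pos: [613.8, -15.9, 258.9]
ee_rot: [[-0.364, 0.931, 0.002], [0.931, 0.364, -0.001], [-0.001, 0.002, -1.0]]
force: [0.1, -0.1, 0.1]
width: 22.1
grip_force: 0.0
```

Run:
```python
from cell import *; from h import *
from q import q
import cv2
c=calibration('wrist');s=state(); im=grab_frame('wrist'); q(); p=np.array([591.2,35.8])
g=cv2.cvtColor(im,cv2.COLOR_RGB2GRAY)
P=[]
for k in cv2.findContours((g[:250]<35).astype(np.uint8),0,2)[0]:
    if 60<cv2.contourArea(k)<900: (x,y),r=cv2.minEnclosingCircle(k); w=onz(c,[(x,y)],195)[0]; print((round(x),round(y)),w.round(1)); P.append(w)
P=[w for w in P if abs(np.hypot(*(w[:2]-p))-77)<8]; d=P[0]-P[1]; print('bar angle',np.degrees(np.arctan2(d[1],d[0])),'mid',(P[0]+P[1])/2)
im=grab_frame('scene'); cv2.imwrite('pics/s2.png',cv2.resize(im[195:290,240:350,::-1],None,fx=6,fy=6,interpolation=2))
```

```text
t 26.8 tcp [613.6 -15.9 258.6] r 56.3 ang -66.6 yaw 111.4 F [0.2 0.4 1.5] T [-0.12  0.   -0.05] Mz(rxF) 0.021 sum -0.03 w 22.3 j6 -33.2
(317, 237) [618.9 -35.4 195. ]
(457, 106) [675.   93.2 195. ]
(445, 104) [666.7  91.2 195. ]
(318, 21) [563.8 107.1 195. ]
bar angle -68.83072121164265 mid [591.35625906  35.85297428 195.        ]
```

View pics/s2.png

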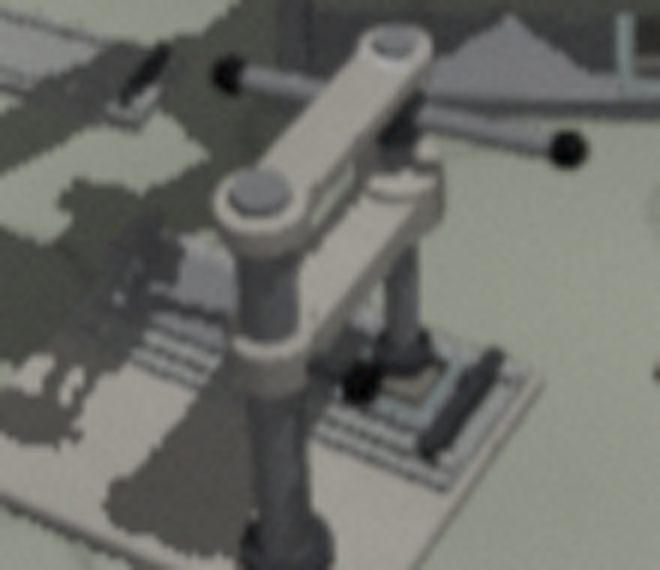

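The foot at crop (410,360) is only a few mm above the chip (410,385), and the bar is at -68.8°. I descend on B and go on in small steps.

>>> {"method": "send_rows", "body": {"motion": [[24,0.07,-0.07,0.86,0],[24,0,0,0.86,0],[24,0,0,0.86,0],[20,0,0,0,0],[18,0,0,0,0],[18,0.005,-0.094,0,0.5],[18,0.005,-0.094,0,0.5],[18,0.003,-0.063,0,0.333]]}}

```text
time: 27.65
tcp_pos: [606.2, -16.3, 182.5]
ee_rot: [[-0.231, 0.973, 0.007], [0.973, 0.231, 0.0], [-0.001, 0.007, -1.0]]
force: [5.9, 1.4, -4.5]
width: 16.7
grip_force: 3.1
```

>>> {"method": "send_rows", "body": {"motion": [[18,0.002,-0.063,0,0.333],[18,0.002,-0.063,0,0.333]]}}

```text
time: 27.85
tcp_pos: [602.6, -17.2, 182.5]
ee_rot: [[-0.163, 0.987, 0.007], [0.987, 0.163, -0.0], [-0.001, 0.007, -1.0]]
force: [4.7, 1.1, -4.8]
width: 16.9
grip_force: 3.1
```

```bash
python3 q.py
```

```text
t 27.85 tcp [602.6 -17.2 182.5] r 54.2 ang -77.8 yaw 99.4 F [ 4.7  1.1 -4.8] T [ 0.24 -0.98  0.04] Mz(rxF) 0.263 sum 0.305 w 16.9 j6 -21.7
```

>>> {"method": "send_rows", "body": {"motion": [[18,0.002,-0.063,0,0.333],[18,0.002,-0.063,0,0.333]]}}

```text
time: 28.05
tcp_pos: [599.0, -17.8, 182.5]
ee_rot: [[-0.094, 0.996, 0.007], [0.996, 0.094, -0.0], [-0.001, 0.007, -1.0]]
force: [6.1, 1.1, -4.6]
width: 16.7
grip_force: 3.1
```

```bash
python3 q.py
```

```text
t 28.05 tcp [599.  -17.8 182.5] r 54.2 ang -81.7 yaw 95.4 F [ 6.1  1.1 -4.6] T [ 0.02 -1.01  0.02] Mz(rxF) 0.335 sum 0.354 w 16.7 j6 -17.8
```

Pad force (about half the push, 3.1–3.5 N running free) is a low-noise measure of the effort. I continue in 4° steps watching it.

>>> {"method": "send_rows", "body": {"motion": [[18,0.002,-0.063,0,0.333],[18,0.002,-0.063,0,0.333]]}}

```text
time: 28.25
tcp_pos: [595.3, -18.1, 182.6]
ee_rot: [[-0.024, 1.0, 0.007], [1.0, 0.024, -0.001], [-0.001, 0.007, -1.0]]
force: [6.2, 0.1, -5.2]
width: 17.0
grip_force: 3.1
```

>>> {"method": "send_rows", "body": {"motion": [[18,0.002,-0.063,0,0.333],[18,0.002,-0.063,0,0.333]]}}

```text
time: 28.45
tcp_pos: [591.5, -18.3, 182.6]
ee_rot: [[0.045, 0.999, 0.007], [0.999, -0.045, -0.001], [-0.001, 0.007, -1.0]]
force: [7.0, -0.8, -5.1]
width: 17.0
grip_force: 3.2
```

>>> {"method": "send_rows", "body": {"motion": [[18,0.002,-0.063,0,0.333],[18,0.002,-0.063,0,0.333]]}}

```text
time: 28.65
tcp_pos: [587.8, -18.1, 182.6]
ee_rot: [[0.115, 0.993, 0.007], [0.993, -0.115, -0.001], [-0.0, 0.008, -1.0]]
force: [6.6, -0.9, -4.3]
width: 16.7
grip_force: 3.2
```

```bash
python3 q.py
```

```text
t 28.65 tcp [587.8 -18.1 182.6] r 54.0 ang -93.7 yaw 83.4 F [ 6.6 -0.9 -4.3] T [-0.22 -0.96  0.04] Mz(rxF) 0.357 sum 0.4 w 16.7 j6 -6.0
```

>>> {"method": "send_rows", "body": {"motion": [[18,0.002,-0.063,0,0.333],[18,0.002,-0.063,0,0.333]]}}

```text
time: 28.85
tcp_pos: [584.1, -17.7, 182.7]
ee_rot: [[0.184, 0.983, 0.008], [0.983, -0.184, -0.002], [-0.0, 0.008, -1.0]]
force: [5.7, -1.3, -4.5]
width: 17.0
grip_force: 3.2
```

>>> {"method": "send_rows", "body": {"motion": [[18,0.002,-0.063,0,0.333],[18,0.002,-0.063,0,0.333]]}}

```text
time: 29.05
tcp_pos: [580.4, -17.0, 182.7]
ee_rot: [[0.252, 0.968, 0.008], [0.968, -0.252, -0.002], [-0.0, 0.008, -1.0]]
force: [6.4, -3.0, -5.4]
width: 17.0
grip_force: 3.2
```

>>> {"method": "send_rows", "body": {"motion": [[18,0.002,-0.063,0,0.333],[18,0.002,-0.063,0,0.333]]}}

```text
time: 29.25
tcp_pos: [576.7, -16.1, 182.6]
ee_rot: [[0.319, 0.948, 0.007], [0.948, -0.319, -0.002], [0.0, 0.008, -1.0]]
force: [6.4, -2.4, -5.2]
width: 16.6
grip_force: 3.2
```

```bash
python3 q.py
```

```text
t 29.25 tcp [576.7 -16.1 182.6] r 53.8 ang -105.6 yaw 71.4 F [ 6.4 -2.4 -5.2] T [-0.53 -0.9   0.01] Mz(rxF) 0.368 sum 0.377 w 16.6 j6 6.0
```

>>> {"method": "send_rows", "body": {"motion": [[18,0.002,-0.063,0,0.333],[18,0.002,-0.063,0,0.333]]}}

```text
time: 29.45
tcp_pos: [573.2, -14.9, 182.7]
ee_rot: [[0.384, 0.923, 0.007], [0.923, -0.384, -0.003], [0.0, 0.008, -1.0]]
force: [5.7, -2.5, -4.9]
width: 16.8
grip_force: 3.2
```

>>> {"method": "send_rows", "body": {"motion": [[18,0.002,-0.063,0,0.333],[18,0.002,-0.063,0,0.333]]}}

```text
time: 29.65
tcp_pos: [569.7, -13.5, 182.6]
ee_rot: [[0.448, 0.894, 0.007], [0.894, -0.448, -0.003], [0.001, 0.008, -1.0]]
force: [4.8, -5.0, -4.3]
width: 17.1
grip_force: 3.2
```

>>> {"method": "send_rows", "body": {"motion": [[18,0.002,-0.063,0,0.333],[18,0.002,-0.063,0,0.333]]}}

```text
time: 29.85
tcp_pos: [566.3, -11.8, 182.7]
ee_rot: [[0.509, 0.861, 0.007], [0.861, -0.509, -0.003], [0.001, 0.008, -1.0]]
force: [5.3, -5.3, -5.1]
width: 17.0
grip_force: 3.2
```

```bash
python3 q.py
```

```text
t 29.85 tcp [566.3 -11.8 182.7] r 53.7 ang -117.6 yaw 59.4 F [ 5.3 -5.3 -5.1] T [-0.75 -0.73  0.08] Mz(rxF) 0.384 sum 0.459 w 17.0 j6 18.2
```

>>> {"method": "send_rows", "body": {"motion": [[18,0.002,-0.063,0,0.333],[18,0.002,-0.063,0,0.333]]}}

```text
time: 30.05
tcp_pos: [563.1, -9.9, 182.7]
ee_rot: [[0.568, 0.823, 0.007], [0.823, -0.568, -0.004], [0.001, 0.008, -1.0]]
force: [5.1, -6.1, -4.9]
width: 16.9
grip_force: 3.4
```

>>> {"method": "send_rows", "body": {"motion": [[18,0.002,-0.063,0,0.333],[18,0.002,-0.063,0,0.333]]}}

```text
time: 30.25
tcp_pos: [560.1, -7.9, 182.7]
ee_rot: [[0.624, 0.782, 0.007], [0.782, -0.624, -0.004], [0.001, 0.008, -1.0]]
force: [4.7, -6.6, -4.8]
width: 17.3
grip_force: 3.7
```

>>> {"method": "send_rows", "body": {"motion": [[18,0.002,-0.063,0,0.333],[18,0.002,-0.063,0,0.333]]}}

```text
time: 30.45
tcp_pos: [557.2, -5.6, 182.6]
ee_rot: [[0.677, 0.736, 0.007], [0.736, -0.677, -0.004], [0.001, 0.008, -1.0]]
force: [3.8, -6.6, -4.3]
width: 17.0
grip_force: 4.0
```

```bash
python3 q.py
```

```text
t 30.45 tcp [557.2  -5.6 182.6] r 53.6 ang -129.3 yaw 47.4 F [ 3.8 -6.6 -4.3] T [-1.2  -0.68  0.02] Mz(rxF) 0.381 sum 0.406 w 17.0 j6 30.7
```

Contact: pad force climbs 3.2 → 3.4 → 3.7 → 4.0. Two more 4° steps, then check.

>>> {"method": "send_rows", "body": {"motion": [[18,0.002,-0.063,0,0.333],[18,0.002,-0.063,0,0.333]]}}

```text
time: 30.65
tcp_pos: [554.6, -3.2, 182.6]
ee_rot: [[0.726, 0.687, 0.007], [0.687, -0.726, -0.005], [0.002, 0.008, -1.0]]
force: [3.6, -7.6, -5.4]
width: 17.1
grip_force: 4.3
```

```bash
python3 q.py
```

```text
t 30.65 tcp [554.6  -3.2 182.6] r 53.5 ang -133.2 yaw 43.4 F [ 3.6 -7.6 -5.4] T [-1.38 -0.63  0.02] Mz(rxF) 0.416 sum 0.439 w 17.1 j6 34.9
```

>>> {"method": "send_rows", "body": {"motion": [[18,0.002,-0.063,0,0.333]]}}

```text
time: 30.75
tcp_pos: [553.3, -1.9, 182.6]
ee_rot: [[0.75, 0.662, 0.007], [0.662, -0.75, -0.005], [0.002, 0.008, -1.0]]
force: [3.8, -8.7, -4.8]
width: 16.8
grip_force: 4.4
```

```bash
python3 q.py
```

```text
t 30.75 tcp [553.3  -1.9 182.6] r 53.5 ang -135.1 yaw 41.4 F [ 3.8 -8.7 -4.8] T [-1.45 -0.68  0.04] Mz(rxF) 0.472 sum 0.514 w 16.8 j6 37.0
```

>>> {"method": "send_rows", "body": {"motion": [[18,0.002,-0.063,0,0.333],[18,0.002,-0.063,0,0.333]]}}

```text
time: 30.95
tcp_pos: [550.9, 0.7, 182.6]
ee_rot: [[0.794, 0.608, 0.007], [0.608, -0.794, -0.006], [0.002, 0.008, -1.0]]
force: [5.1, -10.0, -4.5]
width: 17.0
grip_force: 4.8
```

```bash
python3 q.py
```

```text
t 30.95 tcp [550.9   0.7 182.6] r 53.5 ang -139.0 yaw 37.4 F [  5.1 -10.   -4.5] T [-1.62 -0.6   0.01] Mz(rxF) 0.584 sum 0.591 w 17.0 j6 41.3
```

Effort is now about 0.59 N m against about 0.37–0.4 free, a pad-force ratio of 1.5. That is snug, so I open, ease off and lift away.

>>> {"method": "send_rows", "body": {"motion": [[24,0,0.1,0,0],[30,0,0,0,0],[30,0,0,0,0],[30,0,0,-0.3,0],[30,0,0,-0.6,0],[30,0,0,-1,0],[30,0,0,-1,0],[30,0,0,-1,0],[30,-0.5,0,-0.5,0],[30,0,0,0,0]]}}

```text
time: 31.95
tcp_pos: [537.8, -8.5, 315.1]
ee_rot: [[0.793, 0.609, 0.004], [0.609, -0.793, -0.002], [0.002, 0.004, -1.0]]
force: [0.2, -0.4, -0.4]
width: 28.1
grip_force: 0.0
```

Run:
```python
from cell import *; from h import *
from q import q
q(); c=calibration('wrist'); im=grab_frame('wrist'); p=np.array([591.2,35.8])
g=cv2.cvtColor(im,cv2.COLOR_RGB2GRAY); P=[]
for k in cv2.findContours((g[:250]<35).astype(np.uint8),0,2)[0]:
    if 60<cv2.contourArea(k)<1200: (x,y),r=cv2.minEnclosingCircle(k); P.append(onz(c,[(x,y)],195)[0])
P=[w for w in P if abs(np.hypot(*(w[:2]-p))-77)<8]; print(np.round(P,1)); d=P[0]-P[1]; print('bar',np.degrees(np.arctan2(d[1],d[0])))
```

```text
t 31.95 tcp [537.8  -8.5 315.1] r 69.4 ang -140.3 yaw 37.6 F [ 0.2 -0.4 -0.4] T [-0.07  0.15  0.02] Mz(rxF) 0.03 sum 0.052 w 28.1 j6 39.7
[[535.8 -16.  195. ]
 [647.2  88.2 195. ]]
bar -136.9068397662406
```

```bash
python3 -c "
from cell import *
print(close_job())"
```

```text
the job is handed in; nothing more can be done
None
```

I pushed the carrier home against the stop, then screwed the foot down on the chip to about 0.59 N m (about 1.5 times the free-running effort). The arm let go and rose clear, the other things were not touched, and the job is handed in; no verdict came back.

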